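Lock a centrifuge bucket's cap and tip the bucket for inspection

TASK

Get the capped centrifuge bucket ready for a look at its underside: while it sits in its stand, turn the lock collar clockwise to its stop at the locked mark, so that the cap cannot come off. Then draw the bucket straight up out of its well, tip it well over onto its side (at least 50 degrees from upright) and finish while holding it there in the gripper, still and clear of everything, with its middle at least 20 cm above the bench. Leave the open bucket, the tube rack and the jar where they are.

Things in the scene. Friction and masses are not known exactly. Their poses are not given: they have to be found in the camera images.
- stand: Fixed white bucket stand, a block 96 (x) x 240 (y) x 60 mm; origin: centre of its underside, on the bench; z up. Two wells 47 mm wide, 58 deep lie at y = +60 and -60 mm: one holds the capped bucket, the other an open one (either way round). Two pairs of 12 mm high cheeks on top of it take each bucket's lugs with 1.5 mm play, so a seated bucket turns no more than about 0.05 rad.
- bucket_center (a point): Centre of the loose, capped aluminium bucket: 44 mm wide, 141 mm tall over all with the carrying bar, 0.25 to 0.4 kg. Axes: z from foot to cap, x along its two lugs and its bar. Foot 70.5 mm below this point. The lugs (16 mm wide, out to 38 mm from the axis) hang on the stand's top; 56 mm of it is in the well. Seated, it is upright, x and y as the stand's.
- collar_center (a point): On the bucket's axis at the collar's mid-height, 29.5 mm above bucket_center, same axes. The lock collar is a captive steel ring round the cap, 52 mm wide, 16 mm tall, with a thumb tab 9 mm wide that stands out to 38 mm from the axis. Its underside is 24 mm above the stand's cheeks; the top of the bar is 41 mm above this point.
- tab_tip (a point): Outer end of the collar's thumb tab, 38 mm from the bucket's axis at the collar's mid-height; it turns with the collar.
- collar (a joint): Angle of the collar on the bucket, rad: grows clockwise seen from above, 0 open, firm stop at 1.10 locked, where the tab points along the bucket's +x, in line with the bar and below a small raised rib on the cap, the locked mark. The tab points along the bucket's x turned anticlockwise by 1.10 minus this value. Starts at 0 to 0.35; friction 0.12 N m; stays where it is left.
- bar_center (a point): Centre of the carrying bar fixed on top of the cap, 55.5 mm above bucket_center, same axes. The bar is 40 mm long (x), 12 mm thick (y), 30 mm tall (z) and stands on the cap's flat top, 15 mm below this point. Pinched across its thickness it carries the bucket.
- open_bucket_center (a point): Centre of the open aluminium bucket in the other well, 44 mm wide, 92 mm tall, without a cap; its rim is 96 mm above the bench. Not to be disturbed.
- rack: White tube rack 70 (x) x 160 (y) mm with five capped tubes, 104 mm tall over all, standing loose to one side; origin at the centre of its underside. Not to be disturbed.
- reagent: Lidded jar 68 mm wide, 120 mm tall, standing loose to one side; origin at the centre of its underside. Not to be disturbed.
Not all that is in view belongs to the job. What is shaped like the part that bears open_bucket_center but blue or purple is not meant.

How it is judged:
By the outcome, as a careful person would: the job done as asked, in the order asked, and still so for the second after the job is handed in, while the arm keeps its last pose, push and grip.
It also fails if it takes over 58 s, if anything falls off the work surface, if the arm or the gripper's body presses on something with over 40 N, if the wrist force passes 120 N, or if a joint passes its speed limit or range.

ROBOT

A 6-joint arm with a two-finger parallel gripper is mounted at the origin on the work surface. World frame = base frame: x ahead of the robot, y to its left, z up, the work surface at z = 0. Lengths are in m, angles in rad, forces in N, time in s.
With the tool pointing down it reaches from about 0.425 to 0.95 m from the base axis. Payload 3.5 kg.
Tool frame: the origin (TCP) lies on the centre line of the jaws, within the pads' length; the fingertips stand 14 mm ahead of it and the grasp point (between the pads) lies 5 mm behind it (tips_ahead is the distance from the TCP to the fingertips, in m); y points along the fingers, z is the direction in which the jaws open and shut, and the axes are right-handed (so a half turn about y gives the same grasp; the last joint's range is limited). The gripper opens to 85 mm and grips with 20 to 120 N. Pads are 22 mm wide; open, the fingers measure 114 mm over their backs; the gripper's body (76 mm by 85 mm) begins 54 mm behind the grasp point. The pads swing forward as they close: fully open they stand 13 mm farther back than shut.
Start: joints at [-1.336, 0.286, 1.577, -0, 1.279, -0.15], TCP at [0.253, -0.626, 0.245] pointing down, gripper open.
Joint ranges: [-2.77, 2.77], [-0.9, 2.22], [0.21, 2.48], [-1.53, 4.67], [0.24, 2.81], [-2.84, 2.84]. Speed limits (rad/s): [2.79, 2.79, 3.14, 3.14, 3.14, 3.14].

INTERFACE

Orientations are given as a unit quaternion [x, y, z, w].
In Python, from plant import get_state, read_camera, sign_off, tips_ahead gives the robot as it stands.
- The arm moves only by the tool send_rows, never from a script. Its argument "plan" is a list of rows, each a list of 2 entries, a list of its own where there are three numbers: the shift along the tool's x, y, z in units of 12 cm (1.0 is 12 cm), then the turn, a rotation vector about the tool's x, y, z in units of 360 degrees (1.0 is 360 degrees). In form: [[[tx, ty, tz], [rx, ry, rz]], ...]. A call has 1 to 12 rows; each row shifts and turns the commanded pose from where the row before left it, along the tool's axes as they then stand; what a row does not reach is not made up. A row lasts 1/10 s, in which the tool goes at most 50 mm and 8.59 degrees, less where a joint would pass 70% of its speed; a pose out of reach is approached as far as the arm can. A call with a number of a shift or a turn outside -1 to 1 is refused whole. A call with a gripper value outside its range is refused whole. "gripper" is the closure, from 0 (fully open) to 1 (shut), set as the call begins (left out, the last holds). The fingers move at their own pace and stop on an object; "grip_force" is the grip in N (left out, the last holds). Time passes only in rows, so rows that do not move let the fingers close. It gives the time, the measured TCP pose, the force and the opening at its end, in the units of the state.
- get_state(): the state, without advancing time (a new reading comes with each control period).
- read_camera(name): name is "scene" or "top" or "wrist"; returns a dict with "img" (480x640x3 uint8, blue, green, red), "fx", "fy", "cx", "cy" (pixels), "world_from_camera" (4x4, takes a point from camera to world coordinates); the wrist camera has in their place "mount" (4x4, takes a point from camera to tool coordinates, whose origin is the TCP and whose axes are the tool frame's). Camera axes: x right, y down, z forward; pixel columns grow to the right and rows downward; lengths in m; the calibration is good to about 2 mm. A picture is of the moment at which its call begins: read the wrist's pose just before it. There is no depth.
- sign_off(): hands the job in, once; it reports no verdict.
The state is a dict: "time": time; "qpos": joint angles; "dq": joint speeds; "joint_efforts": joint torques, N m; "eef_pos": TCP position; "tcp_rot": TCP orientation; "contact_force": force on the tool from outside, world axes, zero at the start; "wrist_torque": the same for the moment, N m; "opening": opening from 0.0 (shut) to 1.0 (fully open).
Only numpy, scipy, OpenCV 4.12 (cv2) and the standard library are available. Lean on these libraries where they do the work, as an engineer would, in place of code of your own. Each camera call takes 0.05 s, during which the arm holds its last target. There are 200 camera calls.

## Working session

There is one attempt and no reset: what is moved stays moved. The work goes in short steps, Python scripts to look and compute and a tool call to move; the robot and the scene stay as the last step left them, time stands still between calls to the robot, and variables do not carry over. Pictures are saved under pics/ and viewed, about 8 in all and at most 12, crops included, and the job is handed in when it is done.

Besides the shell and the picture viewer there is one more tool, called after ">>>" in YAML: its name, and indented under it one key for each argument. send_rows: Moves the arm, as the interface text tells. Its arguments: {"type":"object","properties":{"plan":{"type":"array"},"gripper":{"type":"number"},"grip_force":{"type":"number"}},"required":["plan"]}

```bash
mkdir -p pics; ls; python3 - <<'E'
from plant import get_state, read_camera, tips_ahead
import cv2,numpy as np
print(get_state(),tips_ahead)
for n in("scene","top"):
    c=read_camera(n);cv2.imwrite(f"pics/{n}0.png",c["img"]);print(n,c["fx"],c["fy"],c["cx"],c["cy"],np.round(c["world_from_camera"],4).tolist())
c=read_camera("wrist");print(c["fx"],c["cx"],c["cy"],np.round(c["mount"],4).tolist())
E
```

```text
pics
{'time': 0.0, 'qpos': array([-1.33602924e+00,  2.87178137e-01,  1.57820782e+00,  3.37101837e-06,
        1.27862946e+00, -1.49999244e-01]), 'dq': array([-0.00121412,  0.00126669,  0.00051433,  0.00085707,  0.00129441,
       -0.00028414]), 'joint_efforts': array([-6.57306718e-04, -4.05988455e+01, -2.92622870e+01, -2.47232911e-04,
        5.79503132e-03, -2.84222054e-06]), 'eef_pos': array([ 0.25323336, -0.6250032 ,  0.24392216]), 'tcp_rot': array([-0.13523257,  0.69491704, -0.69320533,  0.13516226]), 'contact_force': array([ 0.80778772, -0.67584046, -0.41380199]), 'wrist_torque': array([-0.05505696,  0.00298177,  0.05478985]), 'opening': 1.0004485657416706} 0.014
scene 513.9260722766608 513.9260722766608 312.6173984442624 234.78286956589915 [[0.8359, 0.3395, -0.4313, 1.1139], [0.5485, -0.4857, 0.6806, -0.8201], [0.0216, -0.8055, -0.5923, 0.8243], [0.0, 0.0, 0.0, 1.0]]
top 488.09270684744644 488.09270684744644 318.6509210873179 241.84136336602987 [[0.0635, -0.9716, 0.2281, 0.3386], [-0.998, -0.061, 0.0178, -0.0157], [-0.0034, -0.2287, -0.9735, 1.2474], [0.0, 0.0, 0.0, 1.0]]
357.9664190107816 314.8280070012666 240.4569507543759 [[0.0016, 0.9532, 0.3024, -0.0779], [-0.0009, -0.3024, 0.9532, -0.1288], [1.0, -0.0018, 0.0004, -0.0001], [0.0, 0.0, 0.0, 1.0]]
```

View pics/scene0.png

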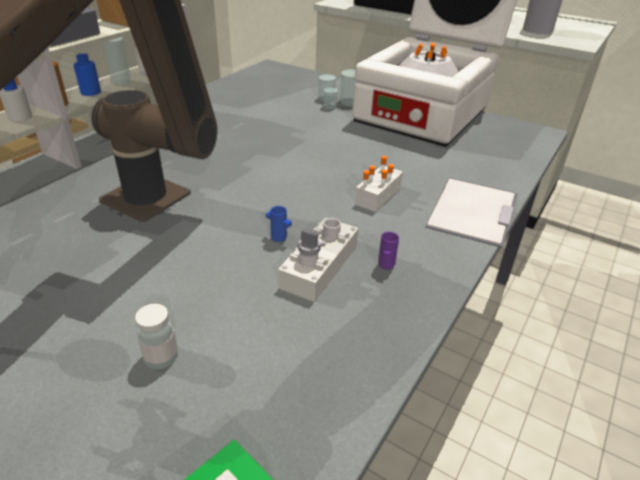

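View pics/top0.png

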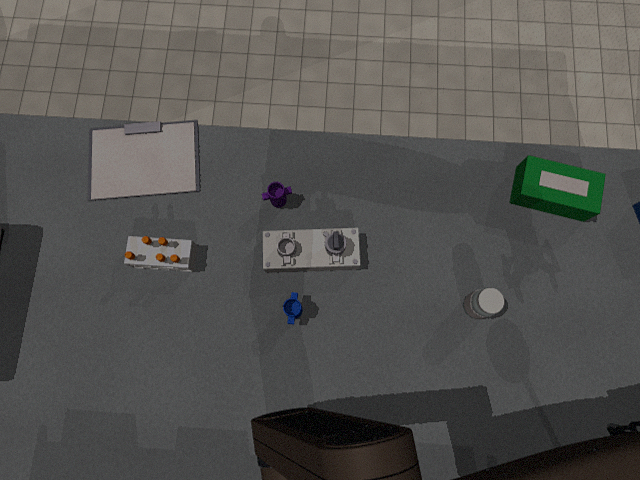

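Scene: the stand is about (318,258), with the capped bucket at its near end (310,240). Top: the stand is about (311,249), the capped bucket (335,243), the open one (287,247). The rack is at (158,253) and the jar at (488,302).

```bash
cat > h.py <<'E'
from plant import get_state, read_camera
import cv2,numpy as np
from scipy.spatial.transform import Rotation as R
def cam(n):
    s=get_state();c=read_camera(n)
    if n=="wrist":
        T=np.eye(4);T[:3,:3]=R.from_quat(s["tcp_rot"]).as_matrix();T[:3,3]=s["eef_pos"]
        c["W"]=T@c["mount"]
    else: c["W"]=np.array(c["world_from_camera"])
    return c
def ray(c,u,v,z):
    d=c["W"][:3,:3]@np.array([(u-c["cx"])/c["fx"],(v-c["cy"])/c["fy"],1.]);o=c["W"][:3,3]
    return o+d*(z-o[2])/d[2]
def proj(c,p):
    q=np.linalg.inv(c["W"])@np.append(p,1);return c["cx"]+c["fx"]*q[0]/q[2],c["cy"]+c["fy"]*q[1]/q[2]
def crop(c,name,x0,y0,x1,y1,k):
    cv2.imwrite("pics/"+name,cv2.resize(c["img"][y0:y1,x0:x1],None,fx=k,fy=k,interpolation=cv2.INTER_CUBIC))
E
python3 - <<'E'
from h import *
c=cam("top")
g=c["img"].min(2)
m=np.zeros_like(g);m[215:285,250:375]=(g[215:285,250:375]>120)
n=cv2.findContours(m,0,1)[0];a=max(n,key=cv2.contourArea);r=cv2.minAreaRect(a);print(r)
B=cv2.boxPoints(r)
P=[ray(c,*b,.06) for b in B];print(np.round(P,4));print(np.mean(P,0))
print("capped bar top",ray(c,335,238,.1455+.0)) 
print(ray(c,287,247,.096), [ray(c,*p,.1) for p in((158,250),(490,300))])
crop(c,"top1.png",255,215,375,285,6)
E
```

```text
((325.5524597167969, 247.12734985351562), (37.04524612426758, 66.28809356689453), 88.15238952636719)
[[ 0.6439  0.0754  0.06  ]
 [ 0.6598 -0.0906  0.06  ]
 [ 0.5655 -0.0978  0.06  ]
 [ 0.5498  0.0652  0.06  ]]
[ 0.60475736 -0.01193868  0.06      ]
capped bar top [ 0.60826263 -0.03281438  0.1455    ]
[0.59074714 0.08097348 0.096     ] [array([0.56299977, 0.39015672, 0.1       ]), array([ 0.49271181, -0.40478761,  0.1       ])]
```

View pics/top1.png

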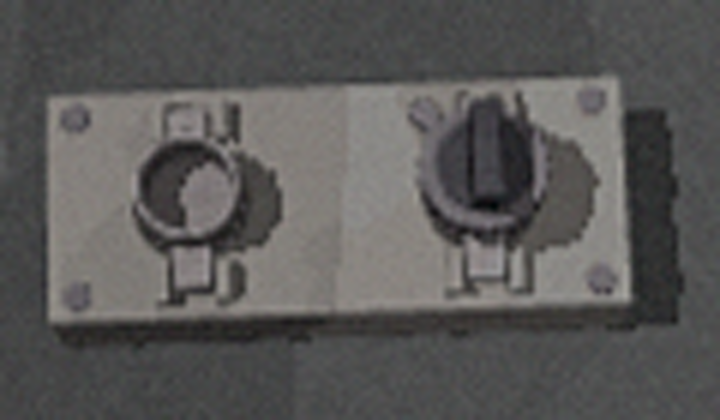

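The crop shows stand corners near (48,98), (615,78), (632,303) and (50,325). The bar is at (488,150) and points up (world +x). The tab tip is at (424,108), so it must turn clockwise to point up.

```bash
cat >> h.py <<'E'
def goal(p,jaw,prevz=None):
    """rows needed (tool frame) from current pose to pos p, tool y down, tool z along jaw angle (deg, mod 180)"""
    s=get_state();R0=R.from_quat(s["tcp_rot"]);best=None
    for k in(0,180):
        a=np.radians(jaw+k);z=np.array([np.cos(a),np.sin(a),0]);y=np.array([0,0,-1.]);x=np.cross(y,z)
        r=(R0.inv()*R.from_matrix(np.c_[x,y,z])).as_rotvec()
        if best is None or np.linalg.norm(r)<np.linalg.norm(best):best=r
    t=R0.inv().apply(np.array(p)-s["eef_pos"])
    z=R0.as_matrix()[:,2]
    print("pos",s["eef_pos"].round(4),"jaw now",np.degrees(np.arctan2(z[1],z[0])).round(2),"shift/12cm",(t/.12).round(4),"turn/360",(best/2/np.pi).round(5),"q",s["qpos"].round(2),"t",s["time"],"F",s["contact_force"].round(1),"op",s["opening"].round(3))
E
python3 - <<'E'
from h import *
c=cam("top")
f=lambda u,v,z:ray(c,255+u/6,215+v/6,z)
P=np.array([f(48,98,.06),f(615,78,.06),f(632,303,.06),f(50,325,.06)]);print(P.round(4))
C=P.mean(0);ex=(P[0]+P[1]-P[2]-P[3]);ex/=np.linalg.norm(ex);print(C,np.degrees(np.arctan2(ex[1],ex[0])))
ey=np.array([-ex[1],ex[0],0]);b=C-.06*ey;print("bucket",b)
t=f(424,108,.104);d=t-b;print("tab",t,np.hypot(*d[:2]),np.degrees(np.arctan2(d[1],d[0])))
print("bar top",f(485,100,.145),f(487,195,.145))
goal([b[0],b[1],.25],90+np.degrees(np.arctan2(d[1],d[0])))
E
```

```text
[[ 0.6351  0.1474  0.06  ]
 [ 0.6586 -0.0892  0.06  ]
 [ 0.5633 -0.1005  0.06  ]
 [ 0.5391  0.1379  0.06  ]]
[0.59900989 0.023897   0.06      ] 6.199454024997297
bucket [ 0.60548929 -0.03575212  0.06      ]
tab [ 0.62942172 -0.01025915  0.104     ] 0.03496644825442769 46.808427395673675
bar top [ 0.62367766 -0.03391232  0.145     ] [ 0.58597073 -0.0367786   0.145     ]Traceback (most recent call last):
  File "<stdin>", line 9, in <module>
  File "h.py", line 27, in goal
    print("pos",s["eef_pos"].round(4),"jaw now",np.degrees(np.arctan2(z[1],z[0])).round(2),"shift/12cm",(t/.12).round(4),"turn/360",(best/2/np.pi).round(5),"q",s["qpos"].round(2),"t",s["time"],"F",s["contact_force"].round(1),"op",s["opening"].round(3))
                                                                                                                                                                                                                                      ^^^^^^^^^^^^^^^^^^
AttributeError: 'float' object has no attribute 'round'
```

```bash
sed -i 's/s\["opening"\].round(3)/round(float(s["opening"]),3)/; s/s\["time"\],"F"/round(s["time"],2),"F"/' h.py
python3 - <<'E'
from h import *
goal([.6055,-.0358,.25],138)
E
```

```text
pos [ 0.2533 -0.6253  0.2446] jaw now -67.96 shift/12cm [-4.5641 -0.0398 -3.4522] turn/360 [ 1.70e-04 -7.21e-02 -7.00e-05] q [-1.34  0.29  1.58  0.    1.28 -0.15] t 0.25 F [-0.2  0.5  0.3] op 0.999
```

>>> send_rows:
  plan:
    - [[-0.3,0,-0.23],[0,0,0]]
    - [[-0.3,0,-0.23],[0,0,0]]
    - [[-0.3,0,-0.23],[0,0,0]]
    - [[-0.3,0,-0.23],[0,0,0]]
    - [[-0.3,0,-0.23],[0,0,0]]
    - [[-0.3,0,-0.23],[0,0,0]]
    - [[-0.3,0,-0.23],[0,0,0]]
    - [[-0.3,0,-0.23],[0,0,0]]
    - [[-0.3,0,-0.23],[0,0,0]]
    - [[-0.3,0,-0.23],[0,0,0]]
    - [[-0.3,0,-0.23],[0,0,0]]
    - [[-0.3,0,-0.23],[0,0,0]]

```text
time: 1.45
eef_pos: [0.5301, -0.1547, 0.2455]
tcp_rot: [0.135, -0.694, 0.694, -0.135]
contact_force: [0.0, 0.0, 0.2]
opening: 1.003
```

>>> send_rows:
  plan:
    - [[-0.3,0,-0.23],[0,0,0]]
    - [[-0.3,0,-0.23],[0,0,0]]
    - [[-0.3,0,-0.23],[0,0,0]]
    - [[0,0,0],[0,-0.018,0]]
    - [[0,0,0],[0,-0.018,0]]
    - [[0,0,0],[0,-0.018,0]]
    - [[0,0,0],[0,-0.018,0]]
    - [[0,0,0],[0,0,0]]
    - [[0,0,0],[0,0,0]]

```text
time: 2.35
eef_pos: [0.5984, -0.0392, 0.2452]
tcp_rot: [-0.287, 0.646, -0.646, 0.287]
contact_force: [-0.1, -1.0, -0.8]
opening: 0.996
```

```bash
python3 - <<'E'
from h import *
goal([.6055,-.0358,.25],138)
c=cam("wrist");cv2.imwrite("pics/w1.png",c["img"])
np.savez("w1.npz",**{k:c[k] for k in("W","fx","fy","cx","cy","img")})
for p in([.6055,-.0358,.145],[.6055,-.0358,.112],[.6294,-.0103,.104]):print(np.round(proj(c,p)))
E
```

```text
pos [ 0.5984 -0.0392  0.2452] jaw now -42.17 shift/12cm [-0.0603 -0.0399  0.0248] turn/360 [ 3.0e-05 -4.7e-04  1.0e-05] q [-0.23  0.12  1.77 -0.    1.25  0.5 ] t 2.35 F [-0.1 -1.  -0.8] op 0.996
[319. 237.]
[318. 225.]
[319. 177.]
```

View pics/w1.png

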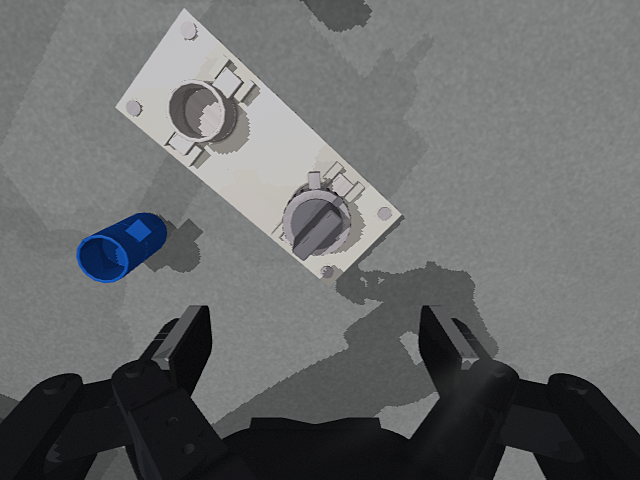

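The wrist view shows the tab pointing up at (314,173), the ring centre about (316,220) and the bar running diagonally. That is a few pixels left of the prediction. Zooming in.

```bash
python3 - <<'E'
from h import *
c=dict(np.load("w1.npz"));crop(c,"w1c.png",265,160,415,285,5)
E
```

```text
(no output)
```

View pics/w1c.png

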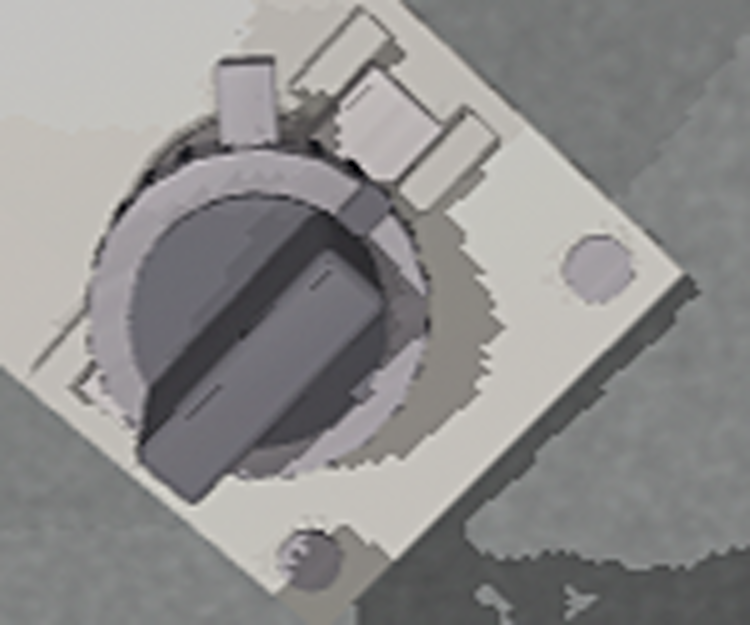

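Bar top corners in the crop are (333,247), (383,298), (192,503) and (142,455). The ring spans 90..430 by 150..478, and the tab tip is at (246,60).

```bash
python3 - <<'E'
from h import *
c=dict(np.load("w1.npz"))
f=lambda u,v,z:ray(c,265+u/5,160+v/5,z)
B=np.array([f(333,247,.145),f(383,298,.145),f(192,503,.145),f(142,455,.145)]);b=B.mean(0)
d=B[0]+B[1]-B[2]-B[3];print("bar",b,np.degrees(np.arctan2(d[1],d[0])),np.linalg.norm(d)/2,np.linalg.norm(B[0]-B[1]))
r=f(260,314,.112);print("ring",r)
t=f(246,60,.112);e=t-r;print("tab",t,np.hypot(*e[:2]),np.degrees(np.arctan2(e[1],e[0])))
e=t-b;print(np.hypot(*e[:2]),np.degrees(np.arctan2(e[1],e[0])))
m=(r+b)/2
goal([*m[:2],.18],138)
E
```

```text
bar [ 0.60551351 -0.03402745  0.145     ] 6.277952959184795 0.03845561493643106 0.009582780938892026
ring [ 0.60563074 -0.03402261  0.112     ]
tab [ 0.62962776 -0.00449652  0.112     ] 0.038047963131501245 50.89788079719443
0.038125761339992875 50.76574778761411
pos [ 0.5984 -0.0392  0.2453] jaw now -42.15 shift/12cm [-0.0719  0.544   0.0151] turn/360 [ 1.0e-05 -4.3e-04  0.0e+00] q [-0.23  0.12  1.77  0.    1.25  0.5 ] t 2.4 F [ 0.7  0.3 -0.2] op 1.001
```

>>> send_rows:
  plan:
    - [[-0.072,0,0.015],[0,-0.008,0]]
    - [[0,0.2,0],[0,0,0]]
    - [[0,0.2,0],[0,0,0]]
    - [[0,0.2,0],[0,0,0]]
    - [[0,0.2,0],[0,0,0]]
    - [[0,0.2,0],[0,0,0]]
    - [[0,0.1,0],[0,0,0]]
    - [[0,0.06,0],[0,0,0]]
    - [[0,0,0],[0,0,0]]
    - [[0,0,0],[0,0,0]]

```text
time: 3.4
eef_pos: [0.6064, -0.0342, 0.1073]
tcp_rot: [0.303, -0.638, 0.639, -0.304]
contact_force: [0.6, -0.4, 0.5]
opening: 0.999
```

```bash
python3 - <<'E'
from h import *
goal([.6055,-.0340,.106],140.8)
E
```

```text
pos [ 0.6064 -0.0342  0.1073] jaw now -39.17 shift/12cm [ 0.0038  0.0109 -0.007 ] turn/360 [-2.8e-04  8.0e-05 -1.4e-04] q [-0.22  0.29  1.85  0.    1.01  0.46] t 3.4 F [ 0.6 -0.4  0.5] op 0.999
```

>>> send_rows:
  plan:
    - [[0,0,0],[0,0,0]]
    - [[0,0,0],[0,0,0]]
    - [[0,0,0],[0,0,0]]
    - [[0,0,0],[0,0,0]]
    - [[0,0,0],[0,0,0]]
    - [[0,0,0],[0,0,0]]
    - [[0,0,0],[0,0,0]]
    - [[0,0,0],[0,0,0]]
  gripper: 1
  grip_force: 50

```text
time: 4.2
eef_pos: [0.6062, -0.0339, 0.1076]
tcp_rot: [0.303, -0.638, 0.639, -0.304]
contact_force: [-1.8, 1.8, 5.4]
opening: 0.592
```

```bash
python3 - <<'E'
from h import *
s=get_state();print(s["eef_pos"],s["contact_force"],s["wrist_torque"],s["opening"])
c=cam("wrist");cv2.imwrite("pics/w2.png",c["img"][:,80:560])
E
```

```text
[ 0.60617232 -0.03394711  0.10757394] [-1.81665227  1.82388476  5.43467884] [ 0.19661821  0.34696511 -0.0715262 ] 0.5922994146421822
```

View pics/w2.png

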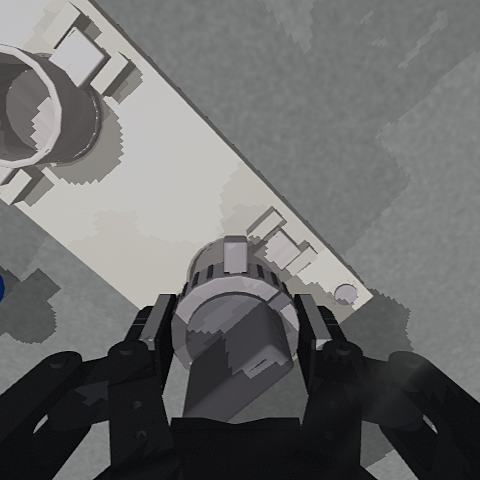

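The pads hold the ring on both sides and the tab at (235,250) is free between them. Now turning clockwise.

>>> send_rows:
  plan:
    - [[0,0,0],[0,0.01,0]]
    - [[0,0,0],[0,0.01,0]]
    - [[0,0,0],[0,0.01,0]]
    - [[0,0,0],[0,0.01,0]]
    - [[0,0,0],[0,0.01,0]]
    - [[0,0,0],[0,0.01,0]]
    - [[0,0,0],[0,0.01,0]]
    - [[0,0,0],[0,0.01,0]]
    - [[0,0,0],[0,0.01,0]]
    - [[0,0,0],[0,0.01,0]]
    - [[0,0,0],[0,0.01,0]]
    - [[0,0,0],[0,0,0]]

```text
time: 5.45
eef_pos: [0.6067, -0.0345, 0.1076]
tcp_rot: [0.068, -0.703, 0.704, -0.07]
contact_force: [0.1, -0.5, 5.7]
opening: 0.586
```

```bash
python3 - <<'E'
from h import *
goal([.6055,-.0340,.106],96.2)
print(get_state()["wrist_torque"])
E
```

```text
pos [ 0.6067 -0.0345  0.1076] jaw now -78.76 shift/12cm [ 0.0091  0.0131 -0.0062] turn/360 [-0.00028  0.014   -0.00043] q [-0.22  0.29  1.85 -0.    1.01  1.15] t 5.45 F [ 0.1 -0.5  5.7] op 0.586
[-0.23603217  0.09600975 -0.08463567]
```

>>> send_rows:
  plan:
    - [[0,0,0],[0,0.005,0]]
    - [[0,0,0],[0,0.005,0]]
    - [[0,0,0],[0,0.005,0]]
    - [[0,0,0],[0,0.004,0]]
    - [[0,0,0],[0,0,0]]

```text
time: 5.95
eef_pos: [0.6067, -0.0346, 0.1075]
tcp_rot: [0.027, -0.706, 0.707, -0.029]
contact_force: [0.6, -1.7, 5.8]
opening: 0.585
```

```bash
python3 - <<'E'
from h import *
goal([.6055,-.0340,.106],96.2)
print(get_state()["wrist_torque"])
E
```

```text
pos [ 0.6067 -0.0346  0.1075] jaw now -85.52 shift/12cm [ 0.0099  0.0127 -0.0061] turn/360 [-0.0003  -0.00477 -0.00043] q [-0.22  0.29  1.85 -0.    1.01  1.27] t 5.95 F [ 0.6 -1.7  5.8] op 0.585
[-0.2919219   0.06486076 -0.10478433]
```

>>> send_rows:
  plan:
    - [[0,0,0],[0,0.005,0]]
    - [[0,0,0],[0,0.005,0]]
    - [[0,0,0],[0,0,0]]

```text
time: 6.25
eef_pos: [0.6068, -0.0343, 0.1075]
tcp_rot: [0.007, -0.706, 0.708, -0.009]
contact_force: [0.4, 0.7, 5.3]
opening: 0.589
```

```bash
python3 - <<'E'
from h import *
goal([.6055,-.0340,.106],96.2)
print(get_state()["wrist_torque"])
c=cam("wrist");crop(c,"w3.png",200,180,440,440,2)
E
```

```text
pos [ 0.6068 -0.0343  0.1075] jaw now -88.77 shift/12cm [ 0.0107  0.0128 -0.0029] turn/360 [-0.00043 -0.01382 -0.00044] q [-0.22  0.29  1.85 -0.    1.01  1.33] t 6.25 F [0.4 0.7 5.3] op 0.589
[-0.04729445 -0.0789896   1.09537889]
```

View pics/w3.png

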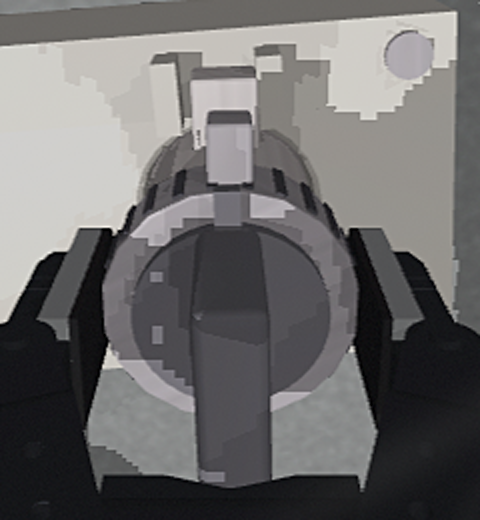

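The torque jumped to 1.1 N m, so the collar is at its stop. The image shows the tab (230,145) in line with the rib (231,208) and the bar. Opening and moving up to the bar.

>>> send_rows:
  plan:
    - [[0,0,0],[0,0,0]]
    - [[0,0,0],[0,0,0]]
    - [[0,0,0],[0,0,0]]
    - [[0,0,0],[0,0,0]]
    - [[0,0,0],[0,0,0]]
    - [[0,0,0],[0,0,0]]
    - [[0.011,-0.1,-0.003],[0,-0.01,0]]
    - [[0,-0.104,0],[0,0,0]]
    - [[0,0,0],[0,0,0]]
    - [[0,0,0],[0,0,0]]
  gripper: 0

```text
time: 7.3
eef_pos: [0.6048, -0.0337, 0.1313]
tcp_rot: [0.026, -0.706, 0.707, -0.027]
contact_force: [0.2, -0.3, -0.5]
opening: 1.0
```

```bash
python3 - <<'E'
from h import *
goal([.6055,-.0340,.132],95)
print(get_state()["wrist_torque"])
E
```

```text
pos [ 0.6048 -0.0337  0.1313] jaw now -85.64 shift/12cm [-0.006  -0.0056  0.0026] turn/360 [-7.00e-05 -1.78e-03 -2.40e-04] q [-0.22  0.25  1.84  0.    1.05  1.27] t 7.3 F [ 0.2 -0.3 -0.5] op 1.0
[ 0.04021878 -0.00258044 -0.01660221]
```

Good. Now close on the bar, raised by 1 mm.

>>> send_rows:
  plan:
    - [[0,-0.01,0],[0,-0.0015,0]]
    - [[0,0,0],[0,0,0]]
    - [[0,0,0],[0,0,0]]
    - [[0,0,0],[0,0,0]]
    - [[0,0,0],[0,0,0]]
    - [[0,0,0],[0,0,0]]
    - [[0,0,0],[0,0,0]]
    - [[0,0,0],[0,0,0]]
    - [[0,0,0],[0,0,0]]
    - [[0,0,0],[0,0,0]]
    - [[0,0,0],[0,0,0]]
    - [[0,0,0],[0,0,0]]
  gripper: 1
  grip_force: 110

```text
time: 8.5
eef_pos: [0.6044, -0.0338, 0.1319]
tcp_rot: [0.031, -0.706, 0.707, -0.031]
contact_force: [0.5, -0.6, 0.1]
opening: 0.117
```

```bash
python3 - <<'E'
from h import *
goal([.6055,-.0340,.132],95)
print(get_state()["wrist_torque"])
E
```

```text
pos [ 0.6044 -0.0338  0.1319] jaw now -85.05 shift/12cm [-0.0094 -0.0012  0.0029] turn/360 [-5.0e-05 -1.3e-04 -2.0e-05] q [-0.22  0.25  1.84 -0.    1.05  1.26] t 8.5 F [ 0.5 -0.6  0.1] op 0.117
[-0.23831553  0.01186956  0.03197342]
```

>>> send_rows:
  plan:
    - [[0,-0.05,0],[0,0,0]]
    - [[0,-0.1,0],[0,0,0]]
    - [[0,-0.1,0],[0,0,0]]
    - [[0,-0.1,0],[0,0,0]]
    - [[0,-0.1,0],[0,0,0]]
    - [[0,-0.1,0],[0,0,0]]
    - [[0,-0.15,0],[0,0,0]]
    - [[0,-0.15,0],[0,0,0]]
    - [[0,-0.2,0],[0,0,0]]
    - [[0,-0.2,0],[0,0,0]]
    - [[0,-0.2,0],[0,0,0]]
    - [[0,-0.2,0],[0,0,0]]

```text
time: 9.7
eef_pos: [0.604, -0.0335, 0.3316]
tcp_rot: [-0.03, 0.706, -0.706, 0.031]
contact_force: [1.2, 0.2, -2.9]
opening: 0.118
```

>>> send_rows:
  plan:
    - [[0,-0.2,0],[0,0,0]]
    - [[0,-0.2,0],[0,0,0]]
    - [[0,-0.1,0],[0,0,0]]
    - [[0,0,0],[0,0,0]]
    - [[0,0,0],[0,0,0]]

```text
time: 10.2
eef_pos: [0.604, -0.0336, 0.389]
tcp_rot: [-0.031, 0.707, -0.706, 0.03]
contact_force: [-0.4, -0.2, -4.6]
opening: 0.12
```

```bash
python3 - <<'E'
from h import *
goal([.6055,-.0340,.4],95)
print(get_state()["wrist_torque"])
c=cam("scene");crop(c,"s2.png",200,60,440,300,2)
E
```

```text
pos [ 0.604  -0.0336  0.389 ] jaw now -85.05 shift/12cm [-0.0121 -0.0919  0.0047] turn/360 [ 6.0e-05 -1.5e-04  1.8e-04] q [-0.22  0.06  1.58  0.    1.51  1.26] t 10.2 F [-0.4 -0.2 -4.6] op 0.12
[-0.02892007  0.00544708 -0.01029947]
```

View pics/s2.png

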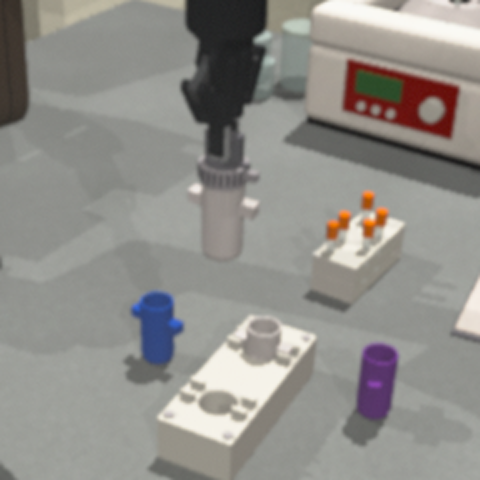

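The bucket hangs free at about (222,210), and the open bucket at (263,340) is undisturbed. Next I tip the foot outwards, swinging about the wrist.

>>> send_rows:
  plan:
    - [[-0.06,0,0],[0,0,0.006]]
    - [[-0.125,0,0],[0,0,0.012]]
    - [[-0.125,0,0],[0,0,0.012]]
    - [[-0.125,0,0],[0,0,0.012]]
    - [[-0.125,0,0],[0,0,0.012]]
    - [[-0.125,0,0],[0,0,0.012]]
    - [[-0.125,0,0],[0,0,0.012]]
    - [[-0.125,0,0],[0,0,0.012]]
    - [[0,0,0],[0,0,0]]
  grip_force: 120

```text
time: 11.15
eef_pos: [0.7105, -0.0243, 0.4138]
tcp_rot: [0.166, 0.688, -0.67, 0.225]
contact_force: [0.8, 0.1, -3.5]
opening: 0.116
```

```bash
python3 - <<'E'
from h import *
goal([.6055,-.0340,.4],95)
y=R.from_quat(get_state()["tcp_rot"]).as_matrix()[:,1];print(y,"tilt",np.degrees(np.arccos(-y[2])))
E
```

```text
pos [ 0.7105 -0.0243  0.4138] jaw now -85.04 shift/12cm [ 0.8058 -0.3695  0.0053] turn/360 [ 0.00017 -0.00018 -0.08919] q [-0.23  0.02  1.64  0.21  0.96  1.18] t 11.15 F [ 0.8  0.1 -3.5] op 0.116
[ 0.52942078  0.04703154 -0.84705471] tilt 32.10724656251709
```

>>> send_rows:
  plan:
    - [[-0.13,0,0],[0,0,0.01]]
    - [[-0.13,0,0],[0,0,0.01]]
    - [[-0.13,0,0],[0,0,0.01]]
    - [[-0.13,0,0],[0,0,0.01]]
    - [[-0.13,0,0],[0,0,0.01]]
    - [[-0.13,0,0],[0,0,0.01]]
    - [[-0.13,0,0],[0,0,0.01]]
    - [[-0.13,0,0],[0,0,0.01]]
    - [[-0.1,0,0],[0,0,0.005]]
    - [[0,0,0],[0,0,0]]
    - [[0,0,0],[0,0,0]]
    - [[0,0,0],[0,0,0]]

```text
time: 12.35
eef_pos: [0.8038, -0.0162, 0.5128]
tcp_rot: [0.342, 0.619, -0.587, 0.394]
contact_force: [0.0, 0.2, -3.2]
opening: 0.117
```

```bash
python3 - <<'E'
from h import *
s=get_state()
y=R.from_quat(s["tcp_rot"]).as_matrix()[:,1];print(y,"tilt",np.degrees(np.arccos(-y[2])),"middle",s["eef_pos"]+.057*y,s["qpos"],s["dq"],s["opening"],s["wrist_torque"],s["contact_force"])
c=cam("scene");crop(c,"s3.png",160,0,460,300,2)
c=cam("top");cv2.imwrite("pics/t3.png",c["img"])
E
```

```text
[ 0.88590748  0.07769536 -0.45730884] tilt 62.78641238786808 middle [ 0.8542909  -0.01175045  0.48669579] [-0.22783734  0.04130673  1.60293639  0.61066456  0.50174993  0.8728916 ] [-0.00040554 -0.00139424 -0.00114822  0.00651659 -0.01055018 -0.00268991] 0.11724331581660372 [-0.17771776  1.03815993  0.00328444] [ 0.00779286  0.18476088 -3.22954243]
```

View pics/s3.png

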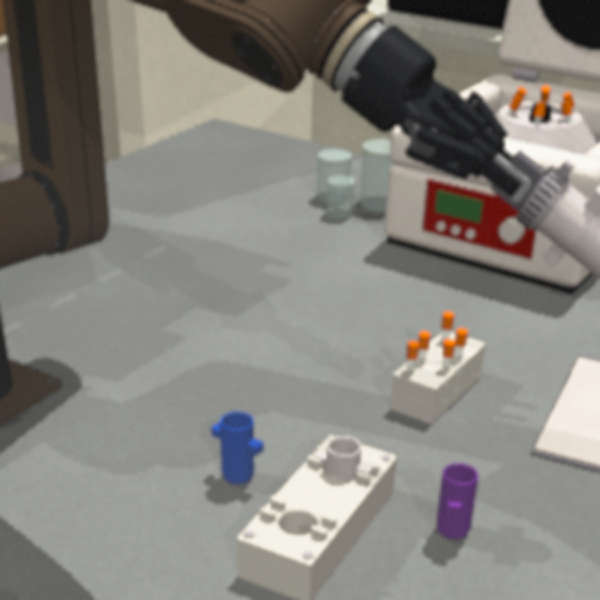

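Picture: the bucket is in line with the gripper at (545,210), high above the bench and clear. The stand, open bucket and rack are in place. One last wrist look will check for slip and the collar.

>>> send_rows:
  plan:
    - [[0,0,0],[0,0,0]]
    - [[0,0,0],[0,0,0]]
    - [[0,0,0],[0,0,0]]
    - [[0,0,0],[0,0,0]]
    - [[0,0,0],[0,0,0]]
    - [[0,0,0],[0,0,0]]
    - [[0,0,0],[0,0,0]]
    - [[0,0,0],[0,0,0]]

```text
time: 13.25
eef_pos: [0.8041, -0.0163, 0.5147]
tcp_rot: [0.343, 0.618, -0.586, 0.395]
contact_force: [-0.8, 0.4, -2.5]
opening: 0.113
```

```bash
python3 - <<'E'
from h import *
s=get_state();y=R.from_quat(s["tcp_rot"]).as_matrix()[:,1];print(s["time"],"tilt",np.degrees(np.arccos(-y[2])),s["eef_pos"],s["dq"].round(4),s["opening"])
c=cam("wrist")
foot=s["eef_pos"]+(.13-.004-.0+.002)*y;top=s["eef_pos"]+.02*y
print("foot expected px",proj(c,foot))
c2=cam("scene");print("scene foot px",proj(c2,foot))
cv2.imwrite("pics/w4.png",np.hstack([c["img"][120:440,180:460],c2["img"][0:320,360:640]]))
E
```

```text
13.25 tilt 62.997900102589306 [ 0.80409804 -0.01633432  0.51470885] [0.0008 0.0003 0.0002 0.0009 0.0008 0.0012] 0.11341733551564308
foot expected px (np.float64(314.5223107488678), np.float64(235.9541280849484))
scene foot px (np.float64(477.30415800635683), np.float64(135.36235695036154))
```

View pics/w4.png

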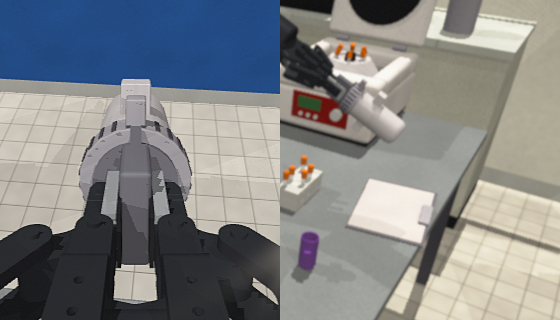

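The foot is seen at about (473,130) in the scene image against (477,135) expected, so the bucket has not slipped. The tab at (136,105) is still in line with the bar.

```bash
python3 -c "
from plant import sign_off;print(sign_off())"
```

```text
the job is handed in; nothing more can be done
None
```

The job is done and handed in, at about 13 s of the 58 s allowed.

- **Collar:** I gripped the ring and turned it clockwise by about 50°. The wrist torque then jumped from about 0.1 to 1.1 N m, which is the stop. The tab was in line with the locked-mark rib and the bar, and was still in line after tipping.
- **Lift and tip:** I pinched the bar at 110 N and drew the bucket straight up. I then raised the grip to 120 N and tipped the bucket with its foot outwards.
- **Last checks:**
  - The gripper tilt is 63° from upright and the joint speeds are near zero.
  - The bucket's middle is about 0.49 m above the bench.
  - The foot appears within a few pixels of where it was expected, so the bucket has not slipped in the grip.
  - The open bucket and the rack looked undisturbed. The arm passed well above the jar, but I did not look at the jar again afterwards.

No check failed or disagreed.

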